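# Lay out stripped hub parts for reassembly in reverse order

## Task

The four hub parts stand in the wooden strip-down rack in the order they came off, the first one next to the rack's upright end plate; move them all, upright, to the grey steel tray in the reverse order, ready to go back on. The part nearest the wooden rack's end plate goes into the tray bay farthest from the tray's end plate, the next into the bay before it, and so on, until the last part stands next to the tray's end plate. Set each part down gently, not dropped, standing flat in the middle of its own bay, and do not disturb the wrench between the racks, the T-bar spanner and the oil can lying about.

Things in the scene. Friction and masses are not known exactly. Their poses are not given: they have to be found in the camera images.
- nut_mid (a point): Long hexagon nut, bright steel, 40 mm across flats (46 mm across corners), 44 mm high, plain prism (drawn bore dark on top). Origin: on its axis, half-way up, z up. Two of its flats face along its y axis (+y and -y). Starts standing upright on its pad in one of the four bays of the wooden rack, up to 4 mm off centre. About 0.3 kg.
- sleeve_mid (a point): Spacer sleeve, plain steel tube, outer diameter 36 mm, bore 26 mm, 62 mm high, the tallest part. Origin: on its axis, half-way up, z up. Starts standing upright on its pad in one of the four bays of the wooden rack, up to 4 mm off centre. About 0.28 kg.
- gear_mid (a point): Small steel gear with hub: a toothed disc 48 mm over the teeth and 16 mm high at the bottom, and on it a round hub 28 mm in diameter up to the full height of 54 mm. Grip it by the upper part of the hub. Origin: on its axis, half-way up, z up. Starts standing upright on its pad in one of the four bays of the wooden rack, up to 4 mm off centre. About 0.32 kg.
- bush_mid (a point): Flanged bush, bright steel: a smooth round flange 46 mm in diameter and 8 mm high at the bottom, a smooth round body 32 mm in diameter above it, 54 mm high overall. Origin: on its axis, half-way up, z up. Starts standing upright on its pad in one of the four bays of the wooden rack, up to 4 mm off centre. About 0.34 kg.
- pad_nut: Black rubber pad, 56 x 56 x 3 mm, fixed in the bay of the wooden rack where the hexagon nut starts. It stays there, so it keeps telling that part's place in the row. Origin: centre of its underside (the part's foot starts 3 mm higher); axes parallel to those of the wooden rack.
- pad_sleeve: Black rubber pad, 56 x 56 x 3 mm, fixed in the bay of the wooden rack where the spacer sleeve starts. It stays there, so it keeps telling that part's place in the row. Origin: centre of its underside (the part's foot starts 3 mm higher); axes parallel to those of the wooden rack.
- pad_gear: Black rubber pad, 56 x 56 x 3 mm, fixed in the bay of the wooden rack where the gear starts. It stays there, so it keeps telling that part's place in the row. Origin: centre of its underside (the part's foot starts 3 mm higher); axes parallel to those of the wooden rack.
- pad_bush: Black rubber pad, 56 x 56 x 3 mm, fixed in the bay of the wooden rack where the flanged bush starts. It stays there, so it keeps telling that part's place in the row. Origin: centre of its underside (the part's foot starts 3 mm higher); axes parallel to those of the wooden rack.
- strip_rack: Fixed plywood rack with brown edges, 272 (x) x 84 mm; parts start here. Four bays along x, centres x = -99, -33, 33, 99, y = 0; each 63 x 78 inside, 3 mm dividers and lips, tops 17 mm above the bench; parts stand on pads, 11 mm above the bench. Upright end plate 45 high, 6 thick at the -x end only (x = -139), the end nearer the robot. Origin: underside centre at bench height; yaw within 0.25 rad.
- assembly_tray: Fixed grey steel tray with bright edges, empty at the start, left or right of the wooden rack. Same form and sizes as the wooden rack: four bays, centres x = -99, -33, 33, 99 mm, y = 0; parts stand 11 mm above the bench; lips and dividers up to 17 mm; end plate at the -x end only, nearer the robot. Origin: underside centre at bench height, yaw within 0.25 rad.
There are look-alikes about, which are no part of the job. Leave any orange look-alike of the part that bears sleeve_mid alone.

How it is judged (in metres and radians):
At the end, for the whole second after the job is handed in: Each part stands upright (within 0.1 rad) and at rest on the floor pad of the tray bay that mirrors its starting bay: k-th from the wooden rack's end plate becomes k-th from the tray's open end. Within 12 mm of the bay's middle along the row, 15 mm across it and 4 mm in height (((x of pad_nut in the frame of strip_rack between -0.119 and -0.079 m and x of nut_mid in the frame of assembly_tray between 0.087 and 0.111 m) or (x of pad_nut in the frame of strip_rack between -0.053 and -0.013 m and x of nut_mid in the frame of assembly_tray between 0.021 and 0.045 m) or (x of pad_nut in the frame of strip_rack between 0.013 and 0.053 m and x of nut_mid in the frame of assembly_tray between -0.045 and -0.021 m) or (x of pad_nut in the frame of strip_rack between 0.079 and 0.119 m and x of nut_mid in the frame of assembly_tray between -0.111 and -0.087 m)) and y of nut_mid in the frame of assembly_tray between -0.015 and 0.015 m and z of nut_mid in the frame of assembly_tray between 0.029 and 0.037 m and angle between each of nut_mid, sleeve_mid, gear_mid, bush_mid's own z axis and vertical below 0.1 rad and linear speed of each of nut, sleeve, gear, bush below 0.02 m/s and ((x of pad_sleeve in the frame of strip_rack between -0.119 and -0.079 m and x of sleeve_mid in the frame of assembly_tray between 0.087 and 0.111 m) or (x of pad_sleeve in the frame of strip_rack between -0.053 and -0.013 m and x of sleeve_mid in the frame of assembly_tray between 0.021 and 0.045 m) or (x of pad_sleeve in the frame of strip_rack between 0.013 and 0.053 m and x of sleeve_mid in the frame of assembly_tray between -0.045 and -0.021 m) or (x of pad_sleeve in the frame of strip_rack between 0.079 and 0.119 m and x of sleeve_mid in the frame of assembly_tray between -0.111 and -0.087 m)) and y of sleeve_mid in the frame of assembly_tray between -0.015 and 0.015 m and z of sleeve_mid in the frame of assembly_tray between 0.038 and 0.046 m and ((x of pad_gear in the frame of strip_rack between -0.119 and -0.079 m and x of gear_mid in the frame of assembly_tray between 0.087 and 0.111 m) or (x of pad_gear in the frame of strip_rack between -0.053 and -0.013 m and x of gear_mid in the frame of assembly_tray between 0.021 and 0.045 m) or (x of pad_gear in the frame of strip_rack between 0.013 and 0.053 m and x of gear_mid in the frame of assembly_tray between -0.045 and -0.021 m) or (x of pad_gear in the frame of strip_rack between 0.079 and 0.119 m and x of gear_mid in the frame of assembly_tray between -0.111 and -0.087 m)) and y of gear_mid in the frame of assembly_tray between -0.015 and 0.015 m and z of gear_mid in the frame of assembly_tray between 0.034 and 0.042 m and ((x of pad_bush in the frame of strip_rack between -0.119 and -0.079 m and x of bush_mid in the frame of assembly_tray between 0.087 and 0.111 m) or (x of pad_bush in the frame of strip_rack between -0.053 and -0.013 m and x of bush_mid in the frame of assembly_tray between 0.021 and 0.045 m) or (x of pad_bush in the frame of strip_rack between 0.013 and 0.053 m and x of bush_mid in the frame of assembly_tray between -0.045 and -0.021 m) or (x of pad_bush in the frame of strip_rack between 0.079 and 0.119 m and x of bush_mid in the frame of assembly_tray between -0.111 and -0.087 m)) and y of bush_mid in the frame of assembly_tray between -0.015 and 0.015 m and z of bush_mid in the frame of assembly_tray between 0.034 and 0.042 m); the robot touches nothing.
It fails at once if the wrench, the T-bar spanner or the oil can is moved by more than 25 mm (distance of any of wrench, t_bar, oil_can from where it was at the start of the episode above 0.025 m).
It fails at once if a part is tipped over (angle between any of nut_mid, sleeve_mid, gear_mid, bush_mid's own z axis and vertical above 0.7 rad).
It fails at once if a part is dropped: let go with its foot more than 20 mm above the floor of the rack or tray ((height (world z) of nut_mid above 0.053 m and contact force between nut and the fingers below 0.05 N) or (height (world z) of sleeve_mid above 0.062 m and contact force between sleeve and the fingers below 0.05 N) or (height (world z) of gear_mid above 0.058 m and contact force between gear and the fingers below 0.05 N) or (height (world z) of bush_mid above 0.058 m and contact force between bush and the fingers below 0.05 N)).
It also fails if it takes over 141 s, if anything falls off the work surface, if the arm or the gripper's body presses on something with over 40 N, if the wrist force passes 120 N, or if a joint passes its speed limit or range.

## Robot

A 7-joint arm with a two-finger parallel gripper is mounted at the origin on the work surface. World frame = base frame: x ahead of the robot, y to its left, z up, the work surface at z = 0. Lengths are in m, angles in degrees, forces in N, time in s.
With the tool pointing down it reaches from about 0.425 to 0.875 m from the base axis. Payload 4.7 kg.
Tool frame: the origin (TCP) lies between the finger pads; the fingertips stand env.finger_overhang ahead of it and the grasp point (between the pads) lies 5 mm behind it (env.finger_overhang is the distance from the TCP to the fingertips, in m); z points along the fingers, y is the line along which they close (so a half turn about z gives the same grasp; the last joint's range is limited). The gripper opens to 87 mm and grips with 3 to 60 N. Pads are 19 mm wide; open, the fingers measure 117 mm over their backs; the gripper's body (75 mm by 190 mm) begins 51 mm behind the grasp point.
Start: joints at [-73.562, 18.392, -4.016, 83.108, 1.295, 78.541, -3.26], TCP at [0.175, 0.626, 0.237] pointing down, gripper open.
Joint ranges: [-163.93, 163.93], [-17.29, 119.83], [-79.2, 71.16], [3.27, 140.29], [-89.18, 269.18], [5.43, 117.66], [-154.24, 154.24]. Speed limits (degrees/s): [147.25, 147.25, 180, 180, 180, 180, 180].

## Interface

Orientations are given as [roll, pitch, yaw] about the fixed x, y, z axes, in that order (R = Rz(yaw) Ry(pitch) Rx(roll)).
In Python, from cell import telemetry, eyes, env, models gives the robot as it stands. The module is installed in compiled form; this text tells all that it offers.
- The arm moves only by the tool drive_tool, never from a script. Its arguments are lists of equal length, an entry for each row: "angular": the turn, a rotation vector about the tool's x, y, z in rad, a list of three; "delta_pos": the shift along the tool's x, y, z in cm, a list of three; "gripper": the finger opening in cm, from 0 to 8.7. A call has 1 to 20 rows; each row shifts and turns the commanded pose from where the row before left it, along the tool's axes as they then stand; what a row does not reach is not made up. A row lasts 1/10 s, in which the tool goes at most 50 mm and 8.59 degrees, less where a joint would pass 70% of its speed; a pose out of reach is approached as far as the arm can. A call with a gripper value outside its range is refused whole. The fingers move at their own pace and stop on an object; "squeeze" is the grip in N (left out, the last holds). Time passes only in rows, so rows that do not move let the fingers close. It gives the time, the measured TCP pose, the force, the opening and the grip force at its end, in the units of the state.
- telemetry.get_obs(): the state, without advancing time (a new reading comes with each control period).
- eyes.read_camera(name): name is "scene" or "top" or "wrist"; returns a dict with "pixels" (480x640x3 uint8, red, green, blue), "mtx" (3x3 intrinsics, pixels), "origin" and "orientation" of the camera in the world. Camera axes: x right, y down, z forward; pixel columns grow to the right and rows downward; lengths in m; the calibration is good to about 2 mm. A picture is of the moment at which its call begins. There is no depth.
- env.sign_off(): hands the job in; it is judged then, once.
Trained networks look in a picture, given as the dict that the camera call returned (one of the last four; its "shot" number tells which), for a name from the list of things; names that differ only in an ending like _2 or _b are one class to them, and where a whole thing is asked for, a point or a joint stands for the part that bears it (a point fixed in the world has none). Each returns a list of dicts, best first, with "p" (0 to 1); they miss things now and then, are a little off and sometimes report something else, mostly with a low value. They report only what shows in the picture. A call takes as long as a camera call. They do not tell look-alikes from the thing itself.
- models.search_frame(picture, target): "centre" ([column, row] in pixels, amid what is visible of it).
- models.cut_out(picture, target): "pixels" (480x640 bool, what is visible of it) and "centre" ([column, row] in pixels, amid what is visible of it).
The state is a dict: "time_s": time; "qpos": joint angles; "joint_velocities": joint speeds; "effort": joint torques, N m; "tool_pos": TCP position; "tool_rot": TCP orientation; "force": force on the tool from outside, world axes, zero at the start; "wrist_torque": the same for the moment, N m; "grip_width": finger opening in m; "grasp_force": force on a finger pad.
Only numpy, scipy, OpenCV 4.12 (cv2) and the standard library are available. Lean on these libraries where they do the work, as an engineer would, in place of code of your own. Each camera call takes 0.05 s, during which the arm holds its last target. There are 200 camera calls.

## Working session

There is one attempt and no reset: what is moved stays moved. The work goes in short steps, Python scripts to look and compute and a tool call to move; the robot and the scene stay as the last step left them, time stands still between calls to the robot, and variables do not carry over. Pictures are saved under pics/ and viewed, at most 14 in all, crops included, and the job is handed in when it is done.

Besides the shell and the picture viewer there is one more tool, called after "Emit:" by a JSON object that holds its "fn" and its "kwargs". drive_tool: Moves the arm, as the interface text tells. Its arguments: {"type":"object","properties":{"angular":{"type":"array","items":{"type":"array","items":{"type":"number"}}},"delta_pos":{"type":"array","items":{"type":"array","items":{"type":"number"}}},"gripper":{"type":"array","items":{"type":"number"}},"squeeze":{"type":"number"}},"required":["angular","delta_pos","gripper"]}

```bash
mkdir -p pics; cat > h.py <<'E'
import numpy as np, cv2
from cell import telemetry, eyes, env, models
def shot(n,f=None):
    p=eyes.read_camera(n)
    if f: cv2.imwrite('pics/'+f,p['pixels'][:,:,::-1])
    return p
def Rof(p):
    o=np.array(p['orientation'],float)
    if o.shape==(3,3): return o
    from scipy.spatial.transform import Rotation as R
    return R.from_euler('xyz',o,degrees=True).as_matrix()
def at(p,px,z):
    d=Rof(p)@np.linalg.inv(p['mtx'])@np.array([px[0],px[1],1.])
    o=np.array(p['origin']); return o+d*(z-o[2])/d[2]
def proj(p,X):
    c=Rof(p).T@(np.array(X)-p['origin']); u=np.array(p['mtx'])@c; return u[:2]/u[2]
E
python3 - <<'E'
from h import *
s=telemetry.get_obs(); print(s, env.finger_overhang)
for n in('top','scene'):
    p=shot(n,n+'0.png'); print(n,p['origin'],p['orientation'],np.array(p['mtx']).tolist())
    for t in['nut_mid','sleeve_mid','gear_mid','bush_mid','pad_nut','pad_sleeve','strip_rack','assembly_tray']:
        print(t,[(round(float(d['p']),2),np.round(d['centre']).tolist(),np.round(at(p,d['centre'],.05),3).tolist()) for d in models.search_frame(p,t)][:4])
E
```

```text
{'time_s': 0.0, 'qpos': array([-73.56068303,  18.44008968,  -4.01459592,  83.17320248,
         1.29830908,  78.53884583,  -3.26081977]), 'joint_velocities': array([ 0.03593334, -0.02594753, -0.02281509, -0.09239809,  0.01567024,
        0.0143909 , -0.00146294]), 'effort': array([ 2.70288738e-04, -4.91292393e+01, -4.03769631e-01, -3.12522697e+01,
       -6.38350379e-02,  4.39538970e-02,  1.65471906e-04]), 'tool_pos': array([0.17508237, 0.62545578, 0.23546457]), 'tool_rot': array([-1.79893280e+02,  9.08344649e-03,  1.64369357e+02]), 'force': array([-0.23841034, -0.15470161, -0.24279369]), 'wrist_torque': array([0.01081727, 0.00235291, 0.01801242]), 'grasp_force': 0.0, 'grip_width': 0.08689946788231118} 0.014
top [0.55771746 0.02374976 0.73658547] [-178.2106582    -2.07760394  -89.53650194] [[469.01548649485756, 0.0, 315.754311320152], [0.0, 469.01548649485756, 244.63355889264722], [0.0, 0.0, 1.0]]
nut_mid [(0.98, [228.0, 322.0], [0.466, 0.125, 0.05]), (0.64, [230.0, 258.0], [0.558, 0.123, 0.05]), (0.49, [238.0, 237.0], [0.59, 0.113, 0.05])]
sleeve_mid [(0.95, [235.0, 184.0], [0.667, 
[... 581 characters left out ...]
[0.0, 522.8662107654745, 242.3207291869871], [0.0, 0.0, 1.0]]
nut_mid [(0.89, [449.0, 259.0], [0.477, 0.136, 0.05])]
sleeve_mid [(0.94, [316.0, 305.0], [0.669, 0.118, 0.05]), (0.73, [395.0, 366.0], [0.637, 0.235, 0.05]), (0.71, [250.0, 336.0], [0.757, 0.121, 0.05]), (0.61, [289.0, 389.0], [0.75, 0.203, 0.05])]
gear_mid [(0.8, [368.0, 295.0], [0.606, 0.136, 0.05])]
bush_mid [(0.58, [409.0, 279.0], [0.545, 0.14, 0.05])]
pad_nut [(0.69, [449.0, 278.0], [0.501, 0.164, 0.05])]
pad_sleeve [(0.93, [325.0, 331.0], [0.679, 0.157, 0.05])]
strip_rack [(0.55, [394.0, 304.0], [0.586, 0.164, 0.05])]
assembly_tray [(0.74, [302.0, 188.0], [0.571, -0.095, 0.05]), (0.27, [450.0, 257.0], [0.473, 0.134, 0.05])]
```

View pics/top0.png

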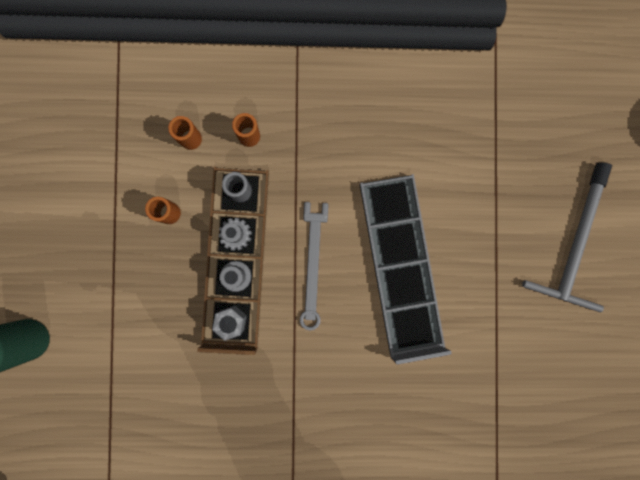

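View pics/scene0.png

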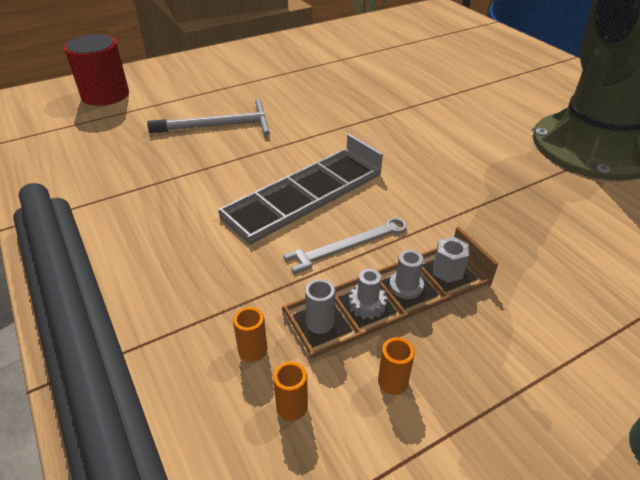

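The top view shows the rack at left (about column 235), with nut, bush, gear and sleeve counting from the end plate. The tray is at about column 400 with its end plate at the bottom, near the robot. The wrench lies between them at column 313, and there are three orange decoys at top left. The scene view shows the same layout.

```bash
cat >> h.py <<'E'
def box(pose,z=.017,hx=.1360,hy=.042):
    x,y,a=pose; c,s=np.cos(a),np.sin(a)
    return lambda u,v,zz=z:np.array([x+c*u-s*v,y+s*u+c*v,zz])
def fit(p,mask_dark,x0):
    pass
E
python3 - <<'E'
from h import *
from scipy.optimize import minimize
p=shot('top'); im=p['pixels']; hsv=cv2.cvtColor(im,cv2.COLOR_RGB2HSV)
tr=np.zeros((480,640),np.uint8); tr[170:350,355:450]=1
d=((im.max(2)<50)&(tr>0)).astype(np.uint8)
n,l,s,c=cv2.connectedComponentsWithStats(d)
for i in range(1,n):
    if s[i,4]>300: print(s[i],c[i],at(p,c[i],.011).round(4))
# edge-fit both racks: distance transform to Canny edges, lip/divider model lines
g=cv2.cvtColor(im,cv2.COLOR_RGB2GRAY); e=cv2.Canny(g,40,100)
dt=np.minimum(cv2.distanceTransform(255-e,cv2.DIST_L2,5),6)
def lines():
    L=[]
    for v in(-.042,.042,-.039,.039): L+= [(u,v,.017) for u in np.linspace(-.134,.134,120)]
    for u in(-.132+.0,-.0675,-.0645,-.0015,.0015,.0645,.0675,.1305,.1335): L+=[(u,v,.017) for v in np.linspace(-.039,.039,35)]
    for u in(-.136,-.142): L+=[(u,v,.045) for v in np.linspace(-.042,.042,35)]
    return np.array(L)
LL=lines(); R=Rof(p)
def px(q):
    c,s=np.cos(q[2]),np.sin(q[2])
    W=np.stack([q[0]+c*LL[:,0]-s*LL[:,1],q[1]+s*LL[:,0]+c*LL[:,1],LL[:,2]],1)
    C=(W-p['origin'])@R; U=C@np.array(p['mtx']).T; return U[:,:2]/U[:,2:]
def cost(q):
    U=px(q); return cv2.remap(dt,U[:,0].astype(np.float32)[None],U[:,1].astype(np.float32)[None],1).mean()
out=[]
for nm,x0,y0,a0 in(('strip',.56,.12,0.0),('tray',.555,-.115,.13)):
    best=None
    for dx in(-.02,-.01,0,.01,.02):
        for dy in(-.01,0,.01):
            for da in(-.08,0,.08):
                q=[x0+dx,y0+dy,a0+da]
                r=minimize(cost,q,method='Nelder-Mead',options=dict(initial_simplex=[q,[q[0]+.006,q[1],q[2]],[q[0],q[1]+.006,q[2]],[q[0],q[1],q[2]+.04]]))
                if best is None or r.fun<best.fun: best=r
    print(nm,best.x.round(4),best.fun); out.append(best.x)
big=cv2.resize(im[165:365,190:455],None,fx=3,fy=3,interpolation=cv2.INTER_CUBIC)[:,:,::-1].copy()
tops={'nut':.055,'bush':.065,'gear':.065,'sleeve':.073}
for q in out:
    for u in px(q)[::2]: cv2.circle(big,tuple(int(k) for k in((u-[190,165])*3+1)),0,(0,255,0),-1)
for nm in tops:
    for m in models.cut_out(p,nm+'_mid')[:1]:
        print(nm,m['p'],np.round(m['centre'],1),at(p,m['centre'],(tops[nm]+.011)/2).round(4))
cv2.imwrite('pics/fit.png',big); np.save('racks.npy',out)
E
```

```text
[ 370  182   41   42 1298] [389.7164869  202.43836672] [ 0.6476 -0.1175  0.011 ]
[ 377  224   43   41 1302] [397.37788018 244.05453149] [ 0.5827 -0.1297  0.011 ]
[ 385  265   42   43 1327] [404.79502638 285.97588546] [ 0.5176 -0.1415  0.011 ]
[ 392  307   49   43 1455] [413.15463918 329.05841924] [ 0.4509 -0.1547  0.011 ]
strip [ 0.5626  0.1195 -0.055 ] 0.8864881992340088
tray [ 0.5542 -0.1339  0.1711] 0.9757075905799866
nut 0.86 [229.3 321.5] [0.4646 0.1259 0.033 ]
bush 0.75 [236.2 274.7] [0.5342 0.116  0.038 ]
gear 0.6 [235.2 233.4] [0.5953 0.1183 0.038 ]
sleeve 0.96 [158.9 208.5] [0.6306 0.2296 0.042 ]
```

View pics/fit.png

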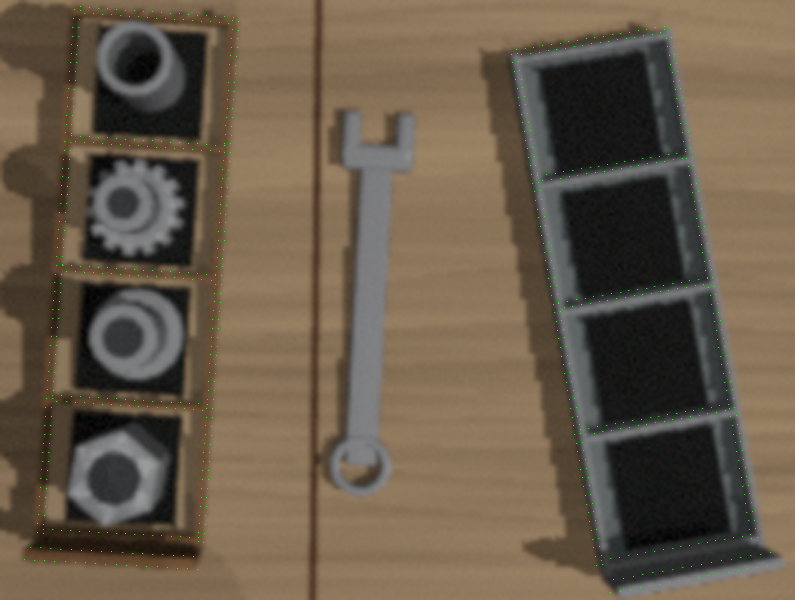

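```bash
python3 - <<'E'
from h import *
from scipy.optimize import minimize
p=shot('top')
for n,c,z in(('nut',(115,478),.055),('bush',(125,338),.065),('gear',(125,204),.065),('sleeve',(135,62),.073)):
    print(n,at(p,(c[0]/3+190-.3,c[1]/3+165-.3),z).round(4))
q=np.load('racks.npy')
for k in(0,1): print([box(q[k])(u,0)[:2].round(4).tolist() for u in(-.099,-.033,.033,.099)])
p=shot('scene'); im=p['pixels'].copy()
L=[(u,v,.017) for v in(-.042,.042) for u in np.linspace(-.134,.134,60)]+[(u,v,.017) for u in(-.066,0,.066,.132) for v in np.linspace(-.04,.04,20)]
L+=[(u,v,.011) for b in(-.099,-.033,.033,.099) for u,v in[(b+i*.028,j*.028) for i in(-1,1) for j in(-1,1)]]
big=cv2.resize(im[130:360,210:500],None,fx=2.6,fy=2.6,interpolation=cv2.INTER_CUBIC)[:,:,::-1].copy()
for k in(0,1):
    for u,v,z in L:
        x=(proj(p,box(q[k])(u,v,z))-[210,130])*2.6+.8
        cv2.circle(big,tuple(int(round(t)) for t in x),2 if z<.012 else 0,(0,0,255) if z<.012 else (0,255,0),-1)
cv2.imwrite('pics/fit2.png',big)
E
```

```text
nut [0.4639 0.1245 0.055 ]
bush [0.5313 0.1192 0.065 ]
gear [0.5948 0.1201 0.065 ]
sleeve [0.6614 0.1151 0.073 ]
[[0.4637, 0.1249], [0.5296, 0.1213], [0.5955, 0.1177], [0.6614, 0.114]]
[[0.4567, -0.1508], [0.5217, -0.1395], [0.5868, -0.1283], [0.6518, -0.1171]]
```

View pics/fit2.png

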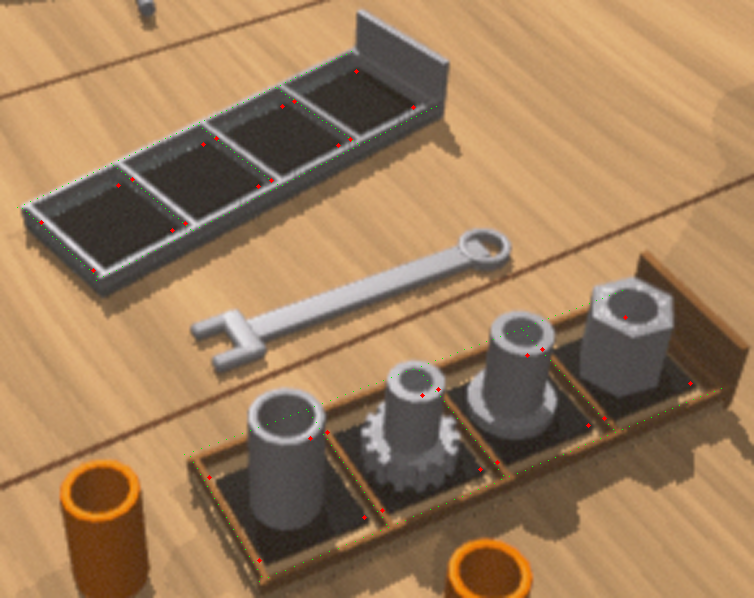

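The fitted outlines sit on both racks within about 2 mm. Moving over the nut now.

Emit:
{"fn": "drive_tool", "kwargs": {"angular": [[0, 0, 0], [0, 0, 0], [0, 0, 0], [0, 0, 0], [0, 0, 0], [0, 0, 0], [0, 0, 0], [0, 0, 0], [0, 0, 0], [0, 0, 0], [0, 0, 0], [0, 0, 0], [0, 0, 0], [0, 0, 0], [0, 0, -0.055], [0, 0, -0.055], [0, 0, -0.055], [0, 0, -0.055], [0, 0, 0], [0, 0, 0]], "delta_pos": [[-1.5, -1.5, 0], [-3, -2.9, 0], [-3, -2.9, 0], [-3.2, -3.1, 0], [-3.2, -3.1, 0], [-3.2, -3.1, 0], [-3.2, -3.1, 0], [-3.2, -3.1, 0], [-3.2, -3.1, 0], [-3.2, -3.1, 0], [-3, -2.9, 0], [-3, -2.9, 0], [-3, -2.9, 0], [-1.6, -1.7, 0], [0, 0, 0], [0, 0, 0], [0, 0, 0], [0, 0, 0], [0, 0, 0], [0, 0, 0]], "gripper": [8.0, 8.0, 8.0, 8.0, 8.0, 8.0, 8.0, 8.0, 8.0, 8.0, 8.0, 8.0, 8.0, 8.0, 8.0, 8.0, 8.0, 8.0, 8.0, 8.0], "squeeze": 25}}

```text
time_s: 3.25
tool_pos: [0.4591, 0.1375, 0.2367]
tool_rot: [180.0, 0.0, 176.9]
force: [-0.3, -0.2, -0.4]
grip_width: 0.0798
grasp_force: 0.0
```

```bash
cat >> h.py <<'E'
def plan(x,y,z,yaw=None):
    from scipy.spatial.transform import Rotation as R
    s=telemetry.get_obs(); A=R.from_euler('xyz',s['tool_rot'],degrees=True)
    d=A.inv().apply(np.array([x,y,z])-s['tool_pos'])*100
    print('pose',s['tool_pos'].round(4),s['tool_rot'].round(2),'t',s['time_s'],'w',round(s['grip_width'],4),'| shift cm',d.round(2))
    if yaw is not None: print('turn',(A.inv()*R.from_euler('xyz',[180,0,yaw],degrees=True)).as_rotvec().round(3))
E
python3 - <<'E'
from h import *
plan(.4639,.1247,.04,176.85)
p=shot('wrist','w1.png')
for t in('nut_mid','bush_mid'):
  for m in models.cut_out(p,t)[:2]:
    print(t,m['p'],m['centre'],at(p,m['centre'],.05).round(4))
    if t=='nut_mid':
        c=max(cv2.findContours(m['pixels'].astype(np.uint8),0,1)[0],key=cv2.contourArea); print(cv2.approxPolyDP(c,4,True)[:,0].tolist())
E
```

```text
pose [0.4591 0.1375 0.2367] [1.7998e+02 2.0000e-02 1.7691e+02] t 3.25 w 0.0798 | shift cm [-0.55 -1.25 19.67]
turn [0.    0.    0.001]
nut_mid 0.9 [305.5, 219.5] [0.4601 0.1283 0.05  ]
[[308, 191], [287, 200], [281, 219], [282, 233], [300, 247], [323, 239], [327, 205]]
bush_mid 0.58 [304.0, 283.1] [0.5215 0.123  0.05  ]
```

View pics/w1.png

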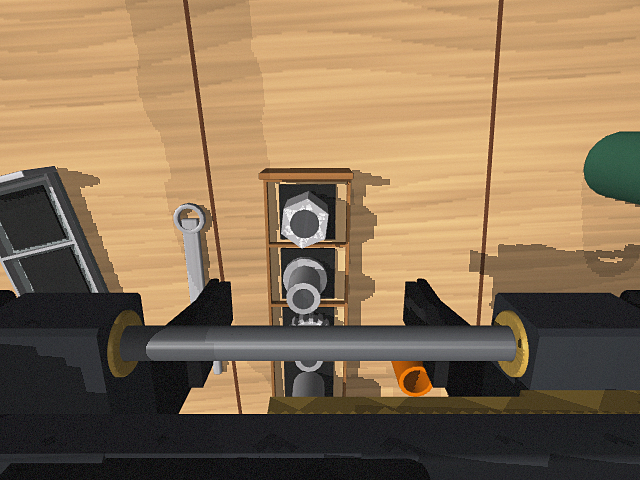

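```bash
python3 - <<'E'
import cv2
im=cv2.imread('pics/w1.png'); cv2.imwrite('pics/w1c.png',cv2.resize(im[180:330,260:350],None,fx=4,fy=4,interpolation=cv2.INTER_CUBIC))
E
```

```text
(no output)
```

View pics/w1c.png

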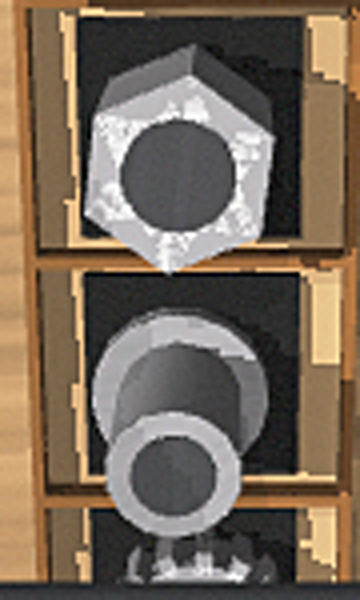

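```bash
python3 - <<'E'
from h import *
p=shot('wrist')
V=np.array([at(p,(a/4+260-.4,b/4+180-.4),.055)[:2] for a,b in[(188,76),(272,135),(262,235),(168,272),(86,213),(95,115)]])
print(V.mean(0)); 
for i in range(3): d=V[i+3]-V[i]; print(np.linalg.norm(d),np.degrees(np.arctan2(d[1],d[0]))%60)
c=at(p,(178/4+260,475/4+180-.0),.065); print('bush',c)
for i,j in((5,4),(1,2)): d=V[j]-V[i]; print(np.linalg.norm(d),np.degrees(np.arctan2(d[1],d[0])))
plan(.4639,.1247,.15)
E
```

```text
[0.46234751 0.12715399]
0.045054821446410154 50.68621541080977
0.04513914665467713 50.13668838711699
0.045931402372109215 50.21830626737088
bush [0.53058585 0.12336446 0.065     ]
0.02245030733458085 -9.66765519175107
0.023037362084530524 -8.266091485172451
pose [0.459  0.1374 0.2366] [1.7999e+02 1.0000e-02 1.7694e+02] t 3.45 w 0.0799 | shift cm [-0.55 -1.25  8.66]
```

Emit:
{"fn": "drive_tool", "kwargs": {"angular": [[0, 0, 0.056], [0, 0, 0.057], [0, 0, 0], [0, 0, 0], [0, 0, 0], [0, 0, 0], [0, 0, 0], [0, 0, 0], [0, 0, 0], [0, 0, 0], [0, 0, 0], [0, 0, 0], [0, 0, 0], [0, 0, 0], [0, 0, 0], [0, 0, 0], [0, 0, 0], [0, 0, 0]], "delta_pos": [[-0.5, -1.1, 0], [0, 0, 0], [0, 0, 2], [0, 0, 3], [0, 0, 3], [0, 0, 3], [0, 0, 3], [0, 0, 2], [0, 0, 2], [0, 0, 1], [0, 0, 1], [0, 0, 0], [0, 0, 0], [0, 0, 0], [0, 0, 0], [0, 0, 0], [0, 0, 0], [0, 0, 0]], "gripper": [7, 7, 7, 7, 7, 7, 7, 7, 7, 7, 7, 7, 7, 3.5, 3.5, 3.5, 3.5, 3.5], "squeeze": 25}}

```text
time_s: 5.25
tool_pos: [0.4636, 0.1259, 0.0368]
tool_rot: [-180.0, 0.0, 170.5]
force: [0.0, 0.2, 0.1]
grip_width: 0.0398
grasp_force: 25.0
```

```bash
python3 - <<'E'
from h import *
print(telemetry.get_obs()['grasp_force'],telemetry.get_obs()['force'])
plan(.6515,-.117,.15,170)
E
```

```text
24.98104318510741 [0.03632604 0.17596531 0.1081902 ]
pose [0.4636 0.1259 0.0368] [-1.7999e+02  2.0000e-02  1.7050e+02] t 5.25 w 0.0398 | shift cm [-22.55 -20.86 -11.31]
turn [-0.     0.     0.009]
```

Emit:
{"fn": "drive_tool", "kwargs": {"angular": [[0, 0, 0], [0, 0, 0], [0, 0, 0], [0, 0, 0], [0, 0, 0], [0, 0, 0], [0, 0, 0], [0, 0, 0], [0, 0, 0], [0, 0, 0], [0, 0, 0], [0, 0, 0], [0, 0, 0], [0, 0, 0], [0, 0, 0], [0, 0, 0], [0, 0, 0], [0, 0, 0], [0, 0, 0], [0, 0, 0]], "delta_pos": [[0, 0, -0.5], [0, 0, -1.5], [0, 0, -2], [0, 0, -2], [0, 0, -2], [0, 0, -2], [0, 0, -1.2], [-1, -0.9, 0], [-2, -1.9, 0], [-2.5, -2.3, 0], [-2.5, -2.3, 0], [-2.5, -2.3, 0], [-2.5, -2.3, 0], [-2.5, -2.3, 0], [-2.5, -2.3, 0], [-2.5, -2.3, 0], [-1.5, -1.5, 0], [-0.5, -0.5, 0], [0, 0, 0], [0, 0, 0]], "gripper": [3.5, 3.5, 3.5, 3.5, 3.5, 3.5, 3.5, 3.5, 3.5, 3.5, 3.5, 3.5, 3.5, 3.5, 3.5, 3.5, 3.5, 3.5, 3.5, 3.5]}}

```text
time_s: 7.25
tool_pos: [0.6502, -0.1154, 0.1479]
tool_rot: [179.9, -0.1, 170.6]
force: [-0.6, -0.4, -3.4]
grip_width: 0.0393
grasp_force: 25.0
```

```bash
python3 - <<'E'
from h import *
plan(.6515,-.117,.0368)
p=shot('top','t2.png'); m=models.cut_out(p,'nut_mid')
print([(x['p'],x['centre'],at(p,x['centre'],.15).round(4)) for x in m[:2]], proj(p,[.6515,-.117,.15]))
cv2.imwrite('pics/t2c.png',cv2.resize(p['pixels'][150:300,340:500,::-1],None,fx=4,fy=4))
E
```

```text
pose [ 0.6502 -0.1154  0.1479] [ 1.7993e+02 -1.0000e-01  1.7057e+02] t 7.25 w 0.0393 | shift cm [-0.18 -0.15 11.11]
[(0.53, [404.0, 179.6], array([ 0.6596, -0.1085,  0.15  ]))] [410.63011774 186.09367398]
```

Emit:
{"fn": "drive_tool", "kwargs": {"angular": [[0, 0, 0], [0, 0, 0], [0, 0, 0], [0, 0, 0], [0, 0, 0], [0, 0, 0], [0, 0, 0], [0, 0, 0], [0, 0, 0], [0, 0, 0], [0, 0, 0], [0, 0, 0]], "delta_pos": [[-0.2, -0.1, 0], [0, 0, 1], [0, 0, 2], [0, 0, 2], [0, 0, 2], [0, 0, 2], [0, 0, 1], [0, 0, 0.5], [0, 0, 0.3], [0, 0, 0.2], [0, 0, 0], [0, 0, 0]], "gripper": [3.5, 3.5, 3.5, 3.5, 3.5, 3.5, 3.5, 3.5, 3.5, 3.5, 3.5, 3.5]}}

```text
time_s: 8.55
tool_pos: [0.6532, -0.1185, 0.0393]
tool_rot: [180.0, 0.1, 170.5]
force: [-0.2, -0.2, -3.6]
grip_width: 0.0397
grasp_force: 25.0
```

```bash
python3 - <<'E'
from h import *
plan(.5309,.121,.2,176.85)
E
```

```text
pose [ 0.6532 -0.1185  0.0393] [1.7999e+02 7.0000e-02 1.7050e+02] t 8.55 w 0.0397 | shift cm [ 15.99  21.6  -16.08]
turn [ 0.     0.001 -0.111]
```

Emit:
{"fn": "drive_tool", "kwargs": {"angular": [[0, 0, 0], [0, 0, 0], [0, 0, 0], [0, 0, 0], [0, 0, 0], [0, 0, 0], [0, 0, 0], [0, 0, 0], [0, 0, 0], [0, 0, 0], [0, 0, 0], [0, 0, 0], [0, 0, 0]], "delta_pos": [[0.1, 0.1, 0.1], [0, 0, 0.1], [0, 0, 0.05], [0, 0, 0], [0, 0, 0], [0, 0, 0], [0, 0, 0], [0, 0, 0], [0, 0, -2], [0, 0, -4], [0, 0, -4], [0, 0, -4], [0, 0, -2]], "gripper": [3.5, 3.5, 3.5, 3.5, 5, 6, 7, 7, 7, 7, 7, 7, 7]}}

```text
time_s: 9.85
tool_pos: [0.6534, -0.118, 0.2004]
tool_rot: [180.0, 0.3, 170.5]
force: [0.7, -1.2, 0.1]
grip_width: 0.0698
grasp_force: 0.0
```

```bash
python3 - <<'E'
from h import *
plan(.5309,.121,.2,176.85)
E
```

```text
pose [ 0.6534 -0.118   0.2004] [179.98   0.33 170.48] t 9.85 w 0.0698 | shift cm [16.04 21.55 -0.04]
turn [ 0.     0.006 -0.111]
```

Emit:
{"fn": "drive_tool", "kwargs": {"angular": [[0, 0, 0], [0, 0, 0], [0, 0, 0], [0, 0, 0], [0, 0, 0], [0, 0, 0], [0, 0, 0], [0, 0, 0], [0, 0, 0], [0, 0, -0.055], [0, 0, -0.056], [0, 0, 0], [0, 0, 0]], "delta_pos": [[1, 1.2, 0], [2, 2.7, 0], [2.2, 3, 0], [2.2, 3, 0], [2.2, 3, 0], [2.2, 3, 0], [2.2, 3, 0], [1.5, 2, 0], [0.5, 0.7, 0], [0, 0, 0], [0, 0, 0], [0, 0, 0], [0, 0, 0]], "gripper": [7, 7, 7, 7, 7, 7, 7, 7, 7, 7, 7, 7, 7]}}

```text
time_s: 11.15
tool_pos: [0.5296, 0.1213, 0.1955]
tool_rot: [-180.0, -0.0, 176.7]
force: [-0.8, -0.2, 0.1]
grip_width: 0.0699
grasp_force: 0.0
```

```bash
python3 - <<'E'
from h import *
plan(.5309,.121,.045,176.85)
p=shot('top','t3.png')
for t in('nut_mid','bush_mid','gear_mid'):
    for x in models.cut_out(p,t)[:2]: print(t,x['p'],x['centre'],at(p,x['centre'],.04).round(4))
w=shot('wrist','w3.png'); I=np.zeros((480,800,3),np.uint8)
I[:360,:480]=cv2.resize(w['pixels'][:,:,::-1],(480,360)); I[:400,480:]=cv2.resize(p['pixels'][170:370,360:520,::-1],(320,400)); cv2.imwrite('pics/c3.png',I)
E
```

```text
pose [0.5296 0.1213 0.1955] [-1.7996e+02 -3.0000e-02  1.7672e+02] t 11.15 w 0.0699 | shift cm [-1.400e-01 -1.000e-02  1.505e+01]
turn [-0.001 -0.001 -0.002]
nut_mid 0.9 [393.1, 200.2] [ 0.6475 -0.1169  0.04  ]
bush_mid 0.22 [248.2, 228.6] [0.6025 0.0989 0.04  ]
gear_mid 0.62 [236.2, 234.5] [0.5936 0.1165 0.04  ]
```

View pics/c3.png

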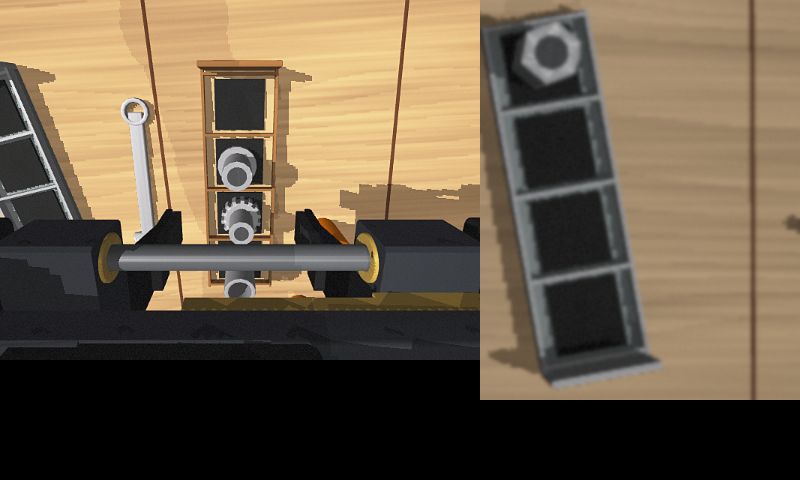

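The combined view shows the nut standing in the far tray bay, near (395,195) in the top image, and the bush still in place. Now the bush.

Emit:
{"fn": "drive_tool", "kwargs": {"angular": [[0, 0, 0], [0, 0, 0], [0, 0, 0], [0, 0, 0], [0, 0, 0], [0, 0, 0], [0, 0, 0], [0, 0, 0], [0, 0, 0], [0, 0, 0], [0, 0, 0], [0, 0, 0], [0, 0, 0], [0, 0, 0]], "delta_pos": [[-0.1, 0, 2], [0, 0, 3], [0, 0, 3], [0, 0, 3], [0, 0, 2], [0, 0, 1], [0, 0, 1], [0, 0, 0], [0, 0, 0], [0, 0, 0], [0, 0, 0], [0, 0, 0], [0, 0, 0], [0, 0, 0]], "gripper": [7, 7, 7, 7, 7, 7, 7, 7, 7, 2.7, 2.7, 2.7, 2.7, 2.7], "squeeze": 25}}

```text
time_s: 12.8
tool_pos: [0.5308, 0.1222, 0.0462]
tool_rot: [180.0, 0.0, 176.9]
force: [0.8, 0.6, 0.5]
grip_width: 0.0375
grasp_force: 0.0
```

```bash
python3 - <<'E'
from h import *
plan(.5863,-.1283,.15,185)
E
```

```text
pose [0.5308 0.1222 0.0462] [1.7999e+02 1.0000e-02 1.7686e+02] t 12.8 w 0.0375 | shift cm [ -6.92 -24.71 -10.38]
turn [ 0.     0.    -0.142]
```

Emit:
{"fn": "drive_tool", "kwargs": {"angular": [[0, 0, 0], [0, 0, 0], [0, 0, 0], [0, 0, 0], [0, 0, 0]], "delta_pos": [[0, 0, 0], [0, 0, 0], [0, 0, 0], [0, 0, 0], [0, 0, -0.3]], "gripper": [2.7, 2.7, 2.7, 2.7, 2.7]}}

```text
time_s: 13.3
tool_pos: [0.5298, 0.1224, 0.0483]
tool_rot: [180.0, -0.1, 176.8]
force: [-0.3, 0.8, -4.0]
grip_width: 0.0312
grasp_force: 25.0
```

Emit:
{"fn": "drive_tool", "kwargs": {"angular": [[0, 0, 0], [0, 0, 0], [0, 0, 0], [0, 0, 0], [0, 0, 0], [0, 0, 0], [0, 0, 0], [0, 0, 0], [0, 0, 0], [0, 0, 0], [0, 0, 0], [0, 0, 0], [0, 0, 0], [0, 0, 0], [0, 0, 0], [0, 0, 0], [0, 0, -0.07], [0, 0, -0.07], [0, 0, 0], [0, 0, 0]], "delta_pos": [[0, 0, -0.5], [0, 0, -1.5], [0, 0, -2], [0, 0, -2], [0, 0, -2], [0, 0, -1.5], [0, 0, -0.5], [-0.3, -1.2, 0], [-0.6, -2.2, 0], [-0.8, -3, 0], [-0.8, -3, 0], [-0.9, -3, 0], [-0.9, -3, 0], [-0.9, -3, 0], [-0.8, -3, 0], [-0.6, -2.2, 0], [-0.3, -1.1, 0], [0, 0, 0], [0, 0, 0], [0, 0, 0]], "gripper": [2.7, 2.7, 2.7, 2.7, 2.7, 2.7, 2.7, 2.7, 2.7, 2.7, 2.7, 2.7, 2.7, 2.7, 2.7, 2.7, 2.7, 2.7, 2.7, 2.7]}}

```text
time_s: 15.3
tool_pos: [0.5853, -0.1285, 0.1481]
tool_rot: [180.0, -0.1, -175.2]
force: [0.3, 0.9, -4.0]
grip_width: 0.0314
grasp_force: 25.0
```

```bash
python3 - <<'E'
from h import *
plan(.5863,-.1283,.0462)
E
```

```text
pose [ 0.5853 -0.1285  0.1481] [ 1.7998e+02 -1.0000e-01 -1.7523e+02] t 15.3 w 0.0314 | shift cm [-1.200e-01  1.000e-02  1.018e+01]
```

Emit:
{"fn": "drive_tool", "kwargs": {"angular": [[0, 0, 0], [0, 0, 0], [0, 0, 0], [0, 0, 0], [0, 0, 0], [0, 0, 0], [0, 0, 0], [0, 0, 0], [0, 0, 0], [0, 0, 0], [0, 0, 0], [0, 0, 0], [0, 0, 0]], "delta_pos": [[-0.1, 0, 1], [0, 0, 2], [0, 0, 2], [0, 0, 2], [0, 0, 1.4], [0, 0, 0.8], [0, 0, 0.4], [0, 0, 0.2], [0, 0, 0.1], [0, 0, 0.1], [0, 0, 0], [0, 0, 0], [0, 0, 0]], "gripper": [2.7, 2.7, 2.7, 2.7, 2.7, 2.7, 2.7, 2.7, 2.7, 2.7, 2.7, 2.7, 2.7]}}

```text
time_s: 16.6
tool_pos: [0.5872, -0.1282, 0.0493]
tool_rot: [180.0, 0.0, -175.1]
force: [-0.3, -0.4, -5.2]
grip_width: 0.0313
grasp_force: 25.0
```

Emit:
{"fn": "drive_tool", "kwargs": {"angular": [[0, 0, 0], [0, 0, 0], [0, 0, 0], [0, 0, 0], [0, 0, 0], [0, 0, 0], [0, 0, 0], [0, 0, 0], [0, 0, 0], [0, 0, 0], [0, 0, 0], [0, 0, 0], [0, 0, 0], [0, 0, 0]], "delta_pos": [[0, 0, 0.1], [0, 0, 0.1], [0, 0, 0.1], [0, 0, 0], [0, 0, 0], [0, 0, 0], [0, 0, 0], [0, 0, 0], [0, 0, 0], [0, 0, -2], [0, 0, -4], [0, 0, -4], [0, 0, -3.5], [0, 0, -1.5]], "gripper": [2.7, 2.7, 2.7, 2.7, 2.7, 4.5, 5.5, 7, 7, 7, 7, 7, 7, 7]}}

```text
time_s: 18.0
tool_pos: [0.5888, -0.1289, 0.2001]
tool_rot: [-180.0, 0.3, -175.1]
force: [0.6, -0.6, 0.9]
grip_width: 0.0701
grasp_force: 0.0
```

```bash
python3 - <<'E'
from h import *
plan(.5948,.1195,.2,176.85)
E
```

```text
pose [ 0.5888 -0.1289  0.2001] [-179.95    0.35 -175.14] t 18.0 w 0.0701 | shift cm [-2.7 24.7  0. ]
turn [-0.     0.006  0.14 ]
```

Emit:
{"fn": "drive_tool", "kwargs": {"angular": [[0, 0, 0], [0, 0, 0], [0, 0, 0], [0, 0, 0], [0, 0, 0], [0, 0, 0], [0, 0, 0], [0, 0, 0], [0, 0, 0], [0, 0, 0], [0, 0, 0.07], [0, 0, 0.07], [0, 0, 0], [0, 0, 0]], "delta_pos": [[-0.1, 1.2, 0], [-0.2, 2.2, 0], [-0.3, 3, 0], [-0.4, 3, 0], [-0.4, 3, 0], [-0.4, 3, 0], [-0.3, 3, 0], [-0.3, 3, 0], [-0.2, 2.2, 0], [-0.1, 1.1, 0], [0, 0, 0], [0, 0, 0], [0, 0, 0], [0, 0, 0]], "gripper": [7, 7, 7, 7, 7, 7, 7, 7, 7, 7, 7, 7, 6, 6]}}

```text
time_s: 19.4
tool_pos: [0.5924, 0.1198, 0.195]
tool_rot: [-180.0, -0.1, 176.9]
force: [-0.8, -0.4, -0.5]
grip_width: 0.0629
grasp_force: 0.0
```

```bash
python3 - <<'E'
from h import *
plan(.5948,.1195,.052,176.85)
p=shot('top'); w=shot('wrist'); I=np.zeros((480,800,3),np.uint8)
I[:360,:480]=cv2.resize(w['pixels'][:,:,::-1],(480,360)); I[:400,480:]=cv2.resize(p['pixels'][170:370,360:520,::-1],(320,400)); cv2.imwrite('pics/c4.png',I)
E
```

```text
pose [0.5924 0.1198 0.195 ] [-1.7996e+02 -8.0000e-02  1.7692e+02] t 19.4 w 0.0629 | shift cm [-2.60e-01 -1.00e-02  1.43e+01]
turn [-0.001 -0.001  0.001]
```

View pics/c4.png

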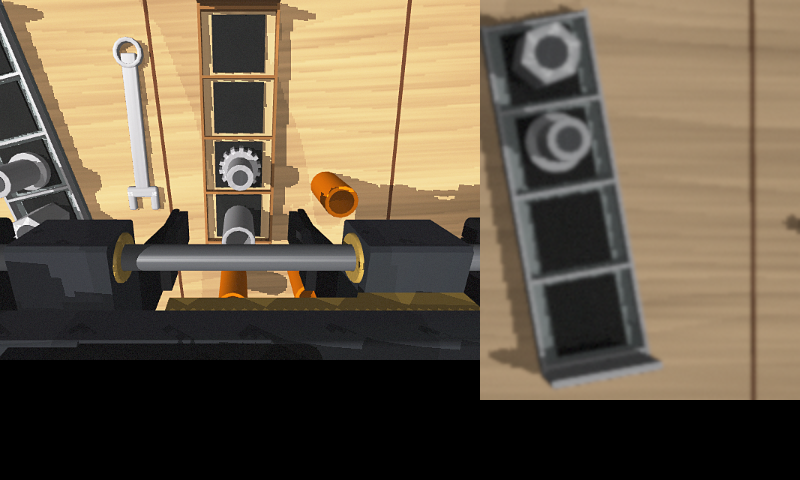

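The nut and bush stand upright in the two far tray bays. The gear and sleeve are left in the rack. Gripping the gear.

Emit:
{"fn": "drive_tool", "kwargs": {"angular": [[0, 0, 0], [0, 0, 0], [0, 0, 0], [0, 0, 0], [0, 0, 0], [0, 0, 0], [0, 0, 0], [0, 0, 0], [0, 0, 0], [0, 0, 0], [0, 0, 0], [0, 0, 0], [0, 0, 0], [0, 0, 0], [0, 0, 0], [0, 0, 0], [0, 0, 0], [0, 0, 0]], "delta_pos": [[-0.1, 0, 2], [0, 0, 3], [0, 0, 3], [0, 0, 3], [0, 0, 2], [0, 0, 1], [0, 0, 0.3], [0, 0, 0], [0, 0, 0], [0, 0, 0], [0, 0, 0], [0, 0, 0], [0, 0, 0], [0, 0, 0], [0, 0, 0], [0, 0, 0], [0, 0, 0], [0, 0, 0]], "gripper": [6, 6, 6, 6, 6, 6, 6, 6, 6, 2.3, 2.3, 2.3, 2.3, 2.3, 2.3, 2.3, 2.3, 2.3], "squeeze": 25}}

```text
time_s: 21.3
tool_pos: [0.5941, 0.1209, 0.0532]
tool_rot: [179.9, 0.0, 176.9]
force: [-0.4, 3.0, 1.5]
grip_width: 0.0272
grasp_force: 25.0
```

```bash
python3 - <<'E'
from h import *
plan(.5205,-.1395,.15,185)
E
```

```text
pose [0.5941 0.1209 0.0532] [1.7995e+02 2.0000e-02 1.7688e+02] t 21.3 w 0.0272 | shift cm [  5.93 -26.39  -9.7 ]
turn [ 0.001  0.    -0.142]
```

Emit:
{"fn": "drive_tool", "kwargs": {"angular": [[0, 0, 0], [0, 0, 0], [0, 0, 0], [0, 0, 0], [0, 0, 0], [0, 0, 0], [0, 0, 0], [0, 0, 0], [0, 0, 0], [0, 0, 0], [0, 0, 0], [0, 0, 0], [0, 0, 0], [0, 0, 0], [0, 0, 0], [0, 0, 0], [0, 0, 0], [0, 0, -0.07], [0, 0, -0.07], [0, 0, 0]], "delta_pos": [[0, 0, -0.5], [0, 0, -1.5], [0, 0, -2], [0, 0, -2], [0, 0, -2], [0, 0, -1.5], [0, 0, -0.3], [0.3, -1.2, 0], [0.5, -2.3, 0], [0.7, -3, 0], [0.7, -3.2, 0], [0.7, -3.2, 0], [0.7, -3.2, 0], [0.7, -3, 0], [0.7, -3, 0], [0.6, -2.6, 0], [0.3, -1.7, 0], [0, 0, 0], [0, 0, 0], [0, 0, 0]], "gripper": [2.3, 2.3, 2.3, 2.3, 2.3, 2.3, 2.3, 2.3, 2.3, 2.3, 2.3, 2.3, 2.3, 2.3, 2.3, 2.3, 2.3, 2.3, 2.3, 2.3]}}

```text
time_s: 23.3
tool_pos: [0.5189, -0.1411, 0.1498]
tool_rot: [180.0, -0.1, -175.2]
force: [0.2, 1.2, -3.9]
grip_width: 0.0275
grasp_force: 25.0
```

```bash
python3 - <<'E'
from h import *
plan(.5205,-.1395,.0532)
E
```

```text
pose [ 0.5189 -0.1411  0.1498] [ 1.7998e+02 -1.5000e-01 -1.7518e+02] t 23.3 w 0.0275 | shift cm [-0.2   0.14  9.66]
```

Emit:
{"fn": "drive_tool", "kwargs": {"angular": [[0, 0, 0], [0, 0, 0], [0, 0, 0], [0, 0, 0], [0, 0, 0], [0, 0, 0], [0, 0, 0], [0, 0, 0], [0, 0, 0], [0, 0, 0], [0, 0, 0], [0, 0, 0], [0, 0, 0]], "delta_pos": [[-0.1, 0.1, 1], [0, 0, 2], [0, 0, 2], [0, 0, 2], [0, 0, 1.2], [0, 0, 0.7], [0, 0, 0.3], [0, 0, 0.2], [0, 0, 0.1], [0, 0, 0.1], [0, 0, 0], [0, 0, 0], [0, 0, 0]], "gripper": [2.3, 2.3, 2.3, 2.3, 2.3, 2.3, 2.3, 2.3, 2.3, 2.3, 2.3, 2.3, 2.3]}}

```text
time_s: 24.6
tool_pos: [0.5216, -0.1391, 0.0553]
tool_rot: [180.0, 0.0, -175.1]
force: [0.3, 0.2, -4.8]
grip_width: 0.0276
grasp_force: 25.0
```

Emit:
{"fn": "drive_tool", "kwargs": {"angular": [[0, 0, 0], [0, 0, 0], [0, 0, 0], [0, 0, 0], [0, 0, 0], [0, 0, 0], [0, 0, 0], [0, 0, 0], [0, 0, 0], [0, 0, 0], [0, 0, 0], [0, 0, 0], [0, 0, 0]], "delta_pos": [[0.1, 0, 0.1], [0, 0, 0.1], [0, 0, 0], [0, 0, 0], [0, 0, 0], [0, 0, 0], [0, 0, 0], [0, 0, 0], [0, 0, -2], [0, 0, -4], [0, 0, -4], [0, 0, -3.5], [0, 0, -1.5]], "gripper": [2.3, 2.3, 2.3, 2.3, 4, 5.5, 7, 7, 7, 7, 7, 7, 7]}}

```text
time_s: 25.9
tool_pos: [0.5222, -0.1398, 0.2067]
tool_rot: [-180.0, 0.3, -175.1]
force: [0.6, -1.1, 0.8]
grip_width: 0.0696
grasp_force: 0.0
```

```bash
python3 - <<'E'
from h import *
plan(.6614,.1148,.2,176.85)
E
```

```text
pose [ 0.5222 -0.1398  0.2067] [-179.97    0.33 -175.13] t 25.9 w 0.0696 | shift cm [-16.03  24.19   0.75]
turn [-0.     0.006  0.14 ]
```

Emit:
{"fn": "drive_tool", "kwargs": {"angular": [[0, 0, 0], [0, 0, 0], [0, 0, 0], [0, 0, 0], [0, 0, 0], [0, 0, 0], [0, 0, 0], [0, 0, 0], [0, 0, 0], [0, 0, 0], [0, 0, 0.07], [0, 0, 0.07], [0, 0, 0], [0, 0, 0]], "delta_pos": [[-0.8, 1.2, 0], [-1.6, 2.4, 0], [-2, 3, 0], [-2, 3, 0], [-2, 3, 0], [-2, 3, 0], [-1.8, 2.7, 0], [-1.8, 2.7, 0], [-1.3, 2, 0], [-0.7, 1.2, 0], [0, 0, 0], [0, 0, 0], [0, 0, 0], [0, 0, 0]], "gripper": [7, 7, 7, 7, 7, 7, 7, 7, 7, 7, 7, 7, 7, 7]}}

```text
time_s: 27.3
tool_pos: [0.6587, 0.1153, 0.2019]
tool_rot: [-180.0, -0.1, 176.9]
force: [0.1, -0.7, -0.2]
grip_width: 0.0701
grasp_force: 0.0
```

```bash
python3 - <<'E'
from h import *
plan(.6614,.1148,.055,176.85)
p=shot('top'); w=shot('wrist'); I=np.zeros((480,800,3),np.uint8)
I[:360,:480]=cv2.resize(w['pixels'][:,:,::-1],(480,360)); I[:400,480:]=cv2.resize(p['pixels'][170:370,360:520,::-1],(320,400)); cv2.imwrite('pics/c5.png',I)
E
```

```text
pose [0.6587 0.1153 0.2019] [-1.7997e+02 -1.0000e-01  1.7693e+02] t 27.3 w 0.0701 | shift cm [-0.29 -0.03 14.69]
turn [-0.001 -0.002  0.001]
```

View pics/c5.png

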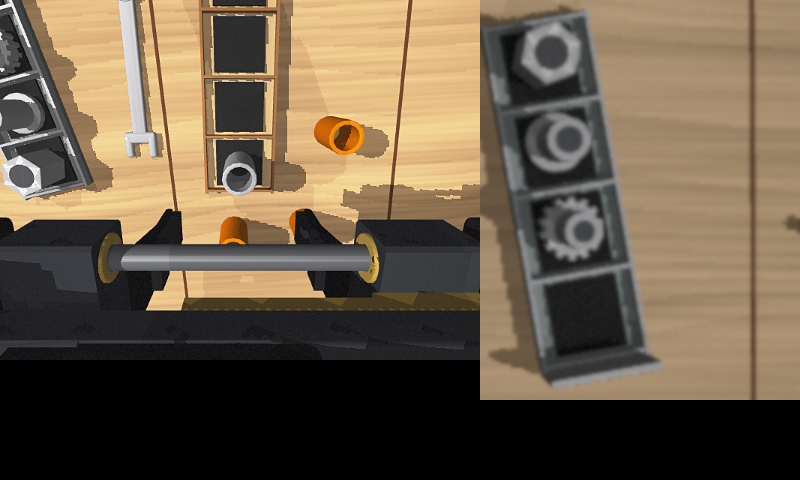

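The gear is centred in the third tray bay and only the grey sleeve is left. Gripping the sleeve.

Emit:
{"fn": "drive_tool", "kwargs": {"angular": [[0, 0, 0], [0, 0, 0], [0, 0, 0], [0, 0, 0], [0, 0, 0], [0, 0, 0], [0, 0, 0], [0, 0, 0], [0, 0, 0], [0, 0, 0], [0, 0, 0], [0, 0, 0], [0, 0, 0], [0, 0, 0], [0, 0, 0], [0, 0, 0], [0, 0, 0], [0, 0, 0]], "delta_pos": [[-0.2, 0, 2], [0, 0, 3], [0, 0, 3], [0, 0, 3], [0, 0, 2], [0, 0, 1], [0, 0, 0.7], [0, 0, 0], [0, 0, 0], [0, 0, 0], [0, 0, 0], [0, 0, 0], [0, 0, 0], [0, 0, 0], [0, 0, 0], [0, 0, 0], [0, 0, 0], [0, 0, 0]], "gripper": [7, 7, 7, 7, 7, 7, 7, 7, 7, 3, 3, 3, 3, 3, 3, 3, 3, 3], "squeeze": 25}}

```text
time_s: 29.2
tool_pos: [0.6614, 0.1158, 0.0562]
tool_rot: [180.0, 0.0, 176.9]
force: [-0.7, 1.2, 1.2]
grip_width: 0.0363
grasp_force: 25.0
```

```bash
python3 - <<'E'
from h import *
plan(.4562,-.1508,.16,187)
E
```

```text
pose [0.6614 0.1158 0.0562] [1.7997e+02 1.0000e-02 1.7687e+02] t 29.2 w 0.0363 | shift cm [ 19.03 -27.73 -10.4 ]
turn [ 0.     0.    -0.177]
```

Emit:
{"fn": "drive_tool", "kwargs": {"angular": [[0, 0, 0], [0, 0, 0], [0, 0, 0], [0, 0, 0], [0, 0, 0], [0, 0, 0], [0, 0, 0], [0, 0, 0], [0, 0, 0], [0, 0, 0], [0, 0, 0], [0, 0, 0], [0, 0, 0], [0, 0, 0], [0, 0, 0], [0, 0, 0], [0, 0, 0], [0, 0, -0.06], [0, 0, -0.06], [0, 0, -0.06]], "delta_pos": [[0, 0, -0.5], [0, 0, -1.5], [0, 0, -2], [0, 0, -2], [0, 0, -2], [0, 0, -1.7], [0, 0, -0.7], [0.8, -1.2, 0], [1.7, -2.4, 0], [2.2, -3.2, 0], [2.4, -3.5, 0], [2.4, -3.5, 0], [2.4, -3.5, 0], [2.4, -3.5, 0], [2.2, -3.2, 0], [1.7, -2.4, 0], [0.8, -1.3, 0], [0, 0, 0], [0, 0, 0], [0, 0, 0]], "gripper": [3, 3, 3, 3, 3, 3, 3, 3, 3, 3, 3, 3, 3, 3, 3, 3, 3, 3, 3, 3]}}

```text
time_s: 31.2
tool_pos: [0.4559, -0.1503, 0.1594]
tool_rot: [180.0, -0.0, -172.7]
force: [-0.2, 1.3, -4.2]
grip_width: 0.0359
grasp_force: 25.0
```

```bash
python3 - <<'E'
from h import *
plan(.4562,-.1508,.0562)
E
```

```text
pose [ 0.4559 -0.1503  0.1594] [ 1.7996e+02 -4.0000e-02 -1.7266e+02] t 31.2 w 0.0359 | shift cm [-0.03 -0.06 10.32]
```

Emit:
{"fn": "drive_tool", "kwargs": {"angular": [[0, 0, 0], [0, 0, 0], [0, 0, 0], [0, 0, 0], [0, 0, 0], [0, 0, 0], [0, 0, 0], [0, 0, 0], [0, 0, 0], [0, 0, 0], [0, 0, 0], [0, 0, 0], [0, 0, 0]], "delta_pos": [[0.1, 0, 1], [0, 0, 2], [0, 0, 2], [0, 0, 2], [0, 0, 1.5], [0, 0, 1], [0, 0, 0.4], [0, 0, 0.2], [0, 0, 0.1], [0, 0, 0], [0, 0, 0], [0, 0, 0], [0, 0, 0]], "gripper": [3, 3, 3, 3, 3, 3, 3, 3, 3, 3, 3, 3, 3]}}

```text
time_s: 32.5
tool_pos: [0.4557, -0.1509, 0.0583]
tool_rot: [180.0, 0.0, -172.8]
force: [-0.2, -0.3, -3.0]
grip_width: 0.0356
grasp_force: 25.0
```

Emit:
{"fn": "drive_tool", "kwargs": {"angular": [[0, 0, 0], [0, 0, 0], [0, 0, 0], [0, 0, 0], [0, 0, 0], [0, 0, 0], [0, 0, 0], [0, 0, 0], [0, 0, 0], [0, 0, 0], [0, 0, 0], [0, 0, 0], [0, 0, 0], [0, 0, 0], [0, 0, 0], [0, 0, 0], [0, 0, 0], [0, 0, 0], [0, 0, 0]], "delta_pos": [[0, 0, 0.1], [0, 0, 0.1], [0, 0, 0], [0, 0, 0], [0, 0, 0], [0, 0, 0], [0, 0, 0], [0, 0, 0], [0, 0, -2], [0, 0, -4], [0, 0, -4], [0, 0, -3.5], [0, 0, -1.5], [0, 3, 0], [0, 4, 0], [0, 4, 0], [0, 4, 0], [0, 4, 0], [0, 2, 0]], "gripper": [3, 3, 3, 3, 4.5, 6, 7, 7, 7, 7, 7, 7, 7, 7, 7, 7, 7, 7, 7]}}

```text
time_s: 34.4
tool_pos: [0.4284, 0.061, 0.2061]
tool_rot: [179.9, 0.0, -172.6]
force: [0.3, -0.4, -0.5]
grip_width: 0.0698
grasp_force: 0.0
```

```bash
python3 - <<'E'
from h import *
p=shot('top'); s=shot('scene'); I=np.zeros((600,800,3),np.uint8); q=np.load('racks.npy')[1]; c,sn=np.cos(q[2]),np.sin(q[2])
tp=p['pixels'][160:380,345:465,::-1]; I[:,:327]=cv2.resize(tp,(327,600)); I[:400,330:]=cv2.resize(s['pixels'][110:310,180:415,::-1],(470,400)); cv2.imwrite('pics/c6.png',I)
for n,z in(('nut',.055),('bush',.065),('gear',.065),('sleeve',.073)):
  for cam in(p,s):
    for m in models.cut_out(cam,n+'_mid')[:2]:
        w=at(cam,m['centre'],(z+.011)/2); d=w[:2]-q[:2]; print(n,round(m['p'],2),np.round(m['centre']),'tray xy mm',(1000*np.array([c*d[0]+sn*d[1],-sn*d[0]+c*d[1]])).round(1))
E
```

```text
nut 0.81 [392. 198.] tray xy mm [98.8  0.6]
nut 0.48 [232. 256.] tray xy mm [ 50.6 252. ]
nut 0.79 [248. 202.] tray xy mm [95.4 -8.3]
nut 0.54 [302. 194.] tray xy mm [19.8 29.6]
bush 0.6 [398. 237.] tray xy mm [39.2  2.1]
bush 0.57 [285. 193.] tray xy mm [42.2 15. ]
gear 0.81 [406. 285.] tray xy mm [-33.2   2.2]
gear 0.9 [316. 171.] tray xy mm [-32.8   1. ]
gear 0.3 [248. 203.] tray xy mm [100.1  -0.6]
sleeve 0.76 [158. 207.] tray xy mm [140.  346.4]
sleeve 0.73 [420. 327.] tray xy mm [-97.9  -7.6]
sleeve 0.96 [395. 365.] tray xy mm [139.2 346.1]
sleeve 0.75 [344. 153.] tray xy mm [-98.6  -6.2]
```

View pics/c6.png

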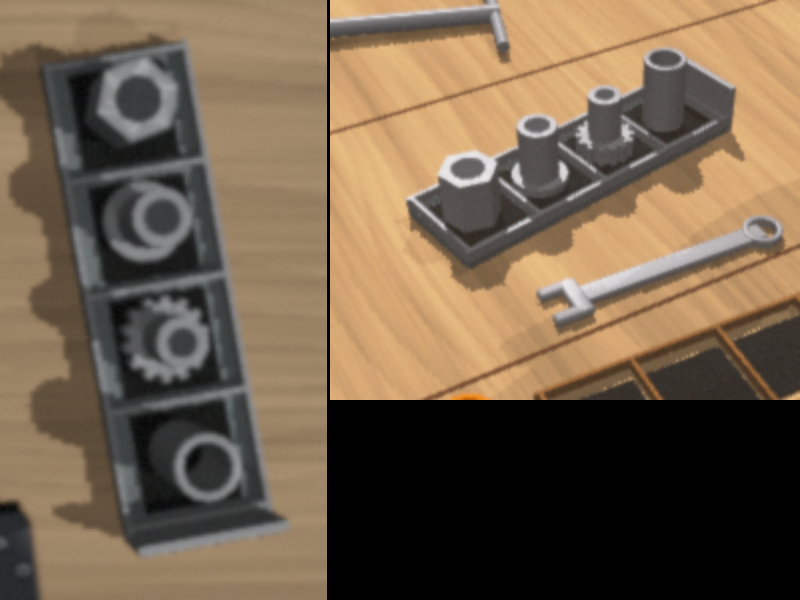

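```bash
python3 - <<'E'
from h import *
p=shot('top'); q=np.load('racks.npy')[1]; c,s=np.cos(q[2]),np.sin(q[2])
for n,v,z in(('nut',(140,97),.055),('bush',(162,220),.065),('gear',(183,342),.065),('sleeve',(208,466),.073)):
    w=at(p,(345+v[0]*120/327-.3,160+v[1]*220/600-.3),z); d=w[:2]-q[:2]; print(n,w.round(4),(1000*np.array([c*d[0]+s*d[1],-s*d[0]+c*d[1]])).round(1))
E
```

```text
nut [ 0.6529 -0.1183  0.055 ] [99.8 -1.4]
bush [ 0.5862 -0.1281  0.065 ] [32.5  0.3]
gear [ 0.5219 -0.1394  0.065 ] [-32.8   0.1]
sleeve [ 0.458  -0.1507  0.073 ] [-97.7  -0.2]
```

All four parts are within about 2 mm of their bay centres, upright and in the right order, and the gripper is clear. The wrench and T-bar are undisturbed.

```bash
python3 -c "
from cell import env; print(env.sign_off())"
```

```text
the job is handed in; nothing more can be done
None
```

All four parts are in the tray in reverse order (sleeve next to the end plate, then gear, bush and nut), standing upright within about 2 mm of their bay centres by camera. The job was handed in at about 35 s; no verdict was returned.

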